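# Change over the connector trays on the cable bench

## Robot

A 6-joint arm with a two-finger parallel gripper is mounted at the origin on the work surface. World frame = base frame: x ahead of the robot, y to its left, z up, the work surface at z = 0. Lengths are in m, angles in degrees, forces in N, time in s.
With the tool pointing down it reaches from about 0.4 to 0.825 m from the base axis. Payload 7 kg.
Tool frame: the origin (TCP) lies midway between the tips of the shut fingers; the grasp point (between the pads) lies 19 mm behind it; z points along the fingers, y is the line along which they close (so a half turn about z gives the same grasp; the last joint's range is limited). The gripper opens to 88 mm and grips with 3 to 60 N. Pads are 19 mm wide; open, the fingers measure 130 mm over their backs; the gripper's body (78 mm by 193 mm) begins 47 mm behind the grasp point.
Start: joints at [-57.462, 20.546, 0.682, 0, -70.136, -16.507], TCP at [0.186, -0.649, 0.227] pointing down, gripper open.
Joint ranges: [-176.03, 176.03], [-82.01, 121.73], [-58.28, 71.71], [-173.87, 95.51], [-174.79, -0.11], [-173.66, 173.66]. Speed limits (degrees/s): [136.94, 136.94, 172.46, 180, 180, 180].

## Interface

Orientations are given as [roll, pitch, yaw] about the fixed x, y, z axes, in that order (R = Rz(yaw) Ry(pitch) Rx(roll)).
In Python, from plant import telemetry, viewer, workorder gives the robot as it stands. The module is installed in compiled form; this text tells all that it offers.
- The arm moves only by the tool carry_out, never from a script. Its argument "rows" is a list of rows, each a list of 6 numbers: the shift along the tool's x, y, z in m, then the turn, a rotation vector about the tool's x, y, z in rad. In form: [[tx, ty, tz, ax, ay, az], ...]. A call has 1 to 8 rows; each row is the pose to reach, as a shift and turn from the pose commanded when the call began, along the tool's axes at that moment; what a row does not reach only later rows make up. A row lasts 1/8 s, in which the tool goes at most 62.5 mm and 10.7 degrees, less where a joint would pass 70% of its speed; a pose out of reach is approached as far as the arm can. A call with a gripper value outside its range is refused whole. "grip" is the gripper's target within -1 to 1 (fully open at 1, half-way at 0, shut at -1), set as the call begins (left out, the last holds). The fingers move at their own pace and stop on an object; the grip force is fixed at half the most. Time passes only in rows, so rows that repeat a pose let the fingers close. It gives the time, the measured TCP pose, the force, the opening and the grip force at its end, in the units of the state.
- telemetry.get_obs(): the state, without advancing time (a new reading comes with each control period).
- viewer.snapshot(name): name is "scene" or "top" or "wrist"; returns the picture (384x512x3 uint8, red, green, blue); there is no depth.
- viewer.camera_info(name): a dict with "intrinsics" (3x3 intrinsics, pixels), "extrinsics" (4x4, takes a point from camera to world coordinates); the wrist camera has in their place "tool_from_camera" (4x4, takes a point from camera to tool coordinates, whose origin is the TCP and whose axes are the flange's). Camera axes: x right, y down, z forward; pixel columns grow to the right and rows downward; lengths in m; the calibration is good to about 2 mm. A picture is of the moment at which its call begins: read the wrist's pose just before it. camera_info takes no time and is no camera call.
- workorder.close_job(): hands the job in; it is judged then, once.
The state is a dict: "clock": time; "joint_pos": joint angles; "qvel": joint speeds; "tau": joint torques, N m; "tool_pos": TCP position; "orientation": TCP orientation; "force": force on the tool from outside, world axes, zero at the start; "moment": the same for the moment, N m; "opening": finger opening in m; "gripper_force": force on a finger pad.
Only numpy, scipy, OpenCV 4.12 (cv2) and the standard library are available. Lean on these libraries where they do the work, as an engineer would, in place of code of your own. Each camera call takes 0.05 s, during which the arm holds its last target. There are 200 camera calls.

## Task

One of the two narrow green trays in the rack has been left standing out. First push it fully home with a fingertip, then hook a fingertip behind the front lip of the wide tray and draw that tray all the way out to its stop. Do not pinch, grip or lift anything; leave the other narrow tray shut, the connectors in their trays, and the other things on the bench where they are.

Things in the scene. Friction and masses are not known exactly. Their poses are not given: they have to be found in the camera images.
- rack: Fixed plywood board 210 x 470 x 12 mm carrying three green plastic trays side by side at 145 mm pitch, in any order, each between fixed grey rails 38 mm above the bench. Origin under its centre; x away from the robot, y left, z up.
- wide (a joint): Slide of the WIDE open-topped tray, 116 mm wide. Front to back: upright front wall (lip) 10 mm thick, empty finger pocket 55 mm long, low cross wall, connector bay. Inner floor 26 mm, side walls 60 mm, lip top 67 mm above the bench. 0 = fully home, 0.090 m = fully out against its stop, towards the robot. About 2 N of friction; stays where it is left. Starts 0 to 0.015.
- wide_lip_top (a point): Middle of the top edge of the INNER face of the wide tray's lip, 67 mm above the bench; moves with the tray. The outer face lies 10 mm towards -x; the pocket spans 0 to 55 mm towards +x and is 108 mm wide. (wide_c1 is the lip's inner half, wide_c0 its outer half.) Axes: x level, the way the tray goes home (away from the robot); y left along the front; z up.
- wide_bay (a point): Middle of the floor of the wide tray's connector bay, which measures 117 x 108 mm, walls 34 mm high; moves with the tray. Axes: x level, the way the tray goes home (away from the robot); y left along the front; z up.
- narrow_a (a joint): A NARROW tray, 76 mm wide, otherwise built as the wide one; the one left standing out, its place in the row varies. 0 = fully home, 0.090 m = fully out against its stop, towards the robot. About 2 N of friction; stays where it is left. Starts 0.050 to 0.080 m.
- narrow_a_face_top (a point): Middle of the top edge of that tray's OUTER front face (face 76 mm wide, 22 to 67 mm above the bench); moves with the tray. (narrow_a_c0 is the outer half of its 10 mm lip, narrow_a_c1 the inner.) Axes: x level, the way the tray goes home (away from the robot); y left along the front; z up.
- narrow_a_bay (a point): Middle of the floor of that tray's connector bay, 117 x 68 mm, walls 34 mm high. Axes: x level, the way the tray goes home (away from the robot); y left along the front; z up.
- narrow_b (a joint): The other NARROW tray, 76 mm wide, shut at the start and to be left shut. 0 = fully home, 0.090 m = fully out against its stop, towards the robot. About 2 N of friction; stays where it is left. Starts at 0.
- narrow_b_face_top (a point): Middle of the top edge of its OUTER front face. Axes: x level, the way the tray goes home (away from the robot); y left along the front; z up.
- narrow_b_bay (a point): Middle of the floor of its connector bay, 117 x 68 mm. Axes: x level, the way the tray goes home (away from the robot); y left along the front; z up.
- connector1_mid (a point): Loose panel connector: square steel flange 26 x 31 x 3 mm with a 23 mm metal barrel on it, 25 mm high, standing in the bay of wide; point at its centre, 12 mm above its underside. Bystander.
- connector2_mid (a point): Loose panel connector: square steel flange 26 x 31 x 3 mm with a 23 mm metal barrel on it, 25 mm high, standing in the bay of wide; point at its centre, 12 mm above its underside. Bystander.
- connector3_mid (a point): Loose panel connector: square steel flange 26 x 31 x 3 mm with a 23 mm metal barrel on it, 25 mm high, standing in the bay of narrow_a; point at its centre, 12 mm above its underside. Bystander.
- connector4_mid (a point): Loose panel connector: square steel flange 26 x 31 x 3 mm with a 23 mm metal barrel on it, 25 mm high, standing in the bay of narrow_b; point at its centre, 12 mm above its underside. Bystander.
- tape: Roll of black tape, 52 mm across, 19 mm high, lying on the bench; origin under its centre. Bystander.
- snips: Electrician's snips with orange handles, about 150 mm long, lying on the bench; origin on the bench near the pivot. Bystander.
- driver: Screwdriver lying on the bench, handle to its -x; origin on the bench under its middle. Bystander.
- pot: Cardboard pot 74 mm across, 85 mm high, with pens to 150 mm; origin under its centre. Bystander.

How it is judged:
By the outcome, as a careful person would: the job done as asked, in the order asked, and still so for the second after the job is handed in, with the robot touching nothing.
It also fails if it takes over 43 s, if anything falls off the work surface, if the arm or the gripper's body presses on something with over 40 N, if the wrist force passes 120 N, or if a joint passes its speed limit or range.

## Working session

There is one attempt and no reset: what is moved stays moved. The work goes in short steps, Python scripts to look and compute and a tool call to move; the robot and the scene stay as the last step left them, time stands still between calls to the robot, and variables do not carry over. Pictures are saved under pics/ and viewed, at most 10 in all, crops included, and the job is handed in when it is done.

Besides the shell and the picture viewer there is one more tool, called after ">>>" as name(argument=value, ...), one argument or row to a line, values as JSON. carry_out: Moves the arm, as the interface text tells. Its arguments: {"type":"object","properties":{"rows":{"type":"array"},"grip":{"type":"number"}},"required":["rows"]}

```bash
mkdir -p pics
python3 - <<'E'
from plant import telemetry, viewer
import cv2,numpy as np
o=telemetry.get_obs();print({k:np.round(v,3).tolist() for k,v in o.items()})
ims=[]
for n in("scene","top"):
    im=viewer.snapshot(n);np.save(f"pics/{n}.npy",im)
    cv2.imwrite(f"pics/{n}0.png",cv2.cvtColor(im,cv2.COLOR_RGB2BGR))
    c=viewer.camera_info(n);print(n,np.round(c["intrinsics"],2).tolist(),np.round(c["extrinsics"],4).tolist())
print(np.round(viewer.camera_info("wrist")["tool_from_camera"],4).tolist())
E
```

```text
{'clock': 0.0, 'joint_pos': [-57.461, 20.592, 0.635, -0.02, -70.134, -16.506], 'qvel': [0.04, 0.004, 0.082, -0.003, -0.003, 0.043], 'tau': [-0.001, -58.272, 29.307, 6.998, 0.007, -0.0], 'tool_pos': [0.186, -0.648, 0.226], 'orientation': [179.908, -0.008, -163.974], 'force': [0.126, -0.14, 0.089], 'moment': [-0.006, 0.036, -0.029], 'gripper_force': 0.0, 'opening': 0.088}
scene [[479.66, 0.0, 259.87], [0.0, 479.66, 190.79], [0.0, 0.0, 1.0]] [[0.1481, 0.5986, -0.7872, 1.6484], [0.9888, -0.0736, 0.13, -0.1835], [0.0199, -0.7976, -0.6028, 0.9308], [0.0, 0.0, 0.0, 1.0]]
top [[479.71, 0.0, 250.29], [0.0, 479.71, 187.44], [0.0, 0.0, 1.0]] [[-0.0268, -0.9945, 0.1013, 0.3706], [-0.9996, 0.0275, 0.0062, -0.0135], [-0.0089, -0.1011, -0.9948, 1.7385], [0.0, 0.0, 0.0, 1.0]]
[[0.0007, -0.963, -0.2696, 0.073], [1.0, 0.0006, 0.0007, 0.0004], [-0.0005, -0.2696, 0.963, -0.1582], [0.0, 0.0, 0.0, 1.0]]
```

View pics/top0.png

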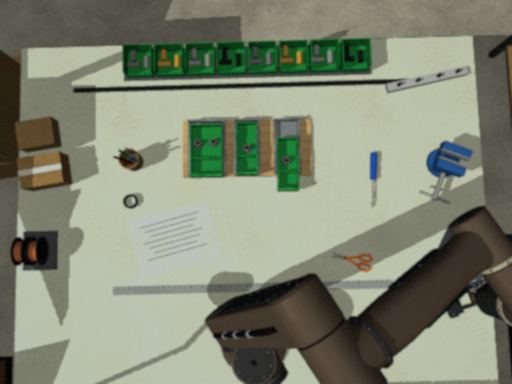

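View pics/scene0.png

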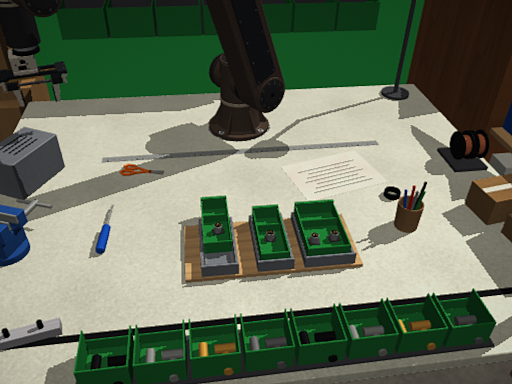

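The top view shows the wide tray at about (207,150), narrow_b shut at (247,148), and narrow_a standing out at (288,162). Down in the image is towards the robot.

```bash
cat > h.py <<'E'
import numpy as np,cv2
from plant import viewer
def ray(K,T,uv,z):
    d=T[:3,:3]@np.linalg.inv(K)@np.array([uv[0],uv[1],1.]);o=T[:3,3]
    return o+d*(z-o[2])/d[2]
def green(im):
    h=cv2.cvtColor(im,cv2.COLOR_RGB2HSV)
    return cv2.inRange(h,(45,120,30),(80,255,255))
E
python3 - <<'E'
from h import *
im=np.load("pics/top.npy");c=viewer.camera_info("top");K,T=c["intrinsics"],c["extrinsics"]
m=green(im);m[:105]=0;m[210:]=0;m[:,:180]=0;m[:,320:]=0
for k in cv2.findContours(m,cv2.RETR_EXTERNAL,cv2.CHAIN_APPROX_NONE)[0]:
    if cv2.contourArea(k)<150: continue
    r=cv2.minAreaRect(k);b=cv2.boxPoints(r)
    print(np.round(r[0],1),np.round(r[1],1),round(r[2],1))
    for p in b: print("  ",np.round(p,1),np.round(ray(K,T,p,.064),3))
E
python3 - <<'E'
import cv2,numpy as np
im=np.load("pics/top.npy")[105:205,175:325]
cv2.imwrite("pics/topc.png",cv2.cvtColor(cv2.resize(im,None,fx=5,fy=5,interpolation=cv2.INTER_CUBIC),cv2.COLOR_RGB2BGR))
E
```

```text
[287.5 163.5] [53. 21.] 90.0
   [277. 137.] [ 0.718 -0.103  0.064]
   [298. 137.] [ 0.716 -0.177  0.064]
   [298. 190.] [ 0.527 -0.17   0.064]
   [277. 190.] [ 0.529 -0.096  0.064]
[206.  149.5] [53. 32.] 90.0
   [190. 123.] [0.778 0.205 0.064]
   [222. 123.] [0.774 0.091 0.064]
   [222. 176.] [0.584 0.095 0.064]
   [190. 176.] [0.587 0.208 0.064]
[246.5 147.5] [53. 21.] 90.0
   [236. 121.] [0.78  0.041 0.064]
   [257. 121.] [ 0.778 -0.033  0.064]
   [257. 174.] [ 0.588 -0.028  0.064]
   [236. 174.] [0.59  0.046 0.064]
```

View pics/topc.png

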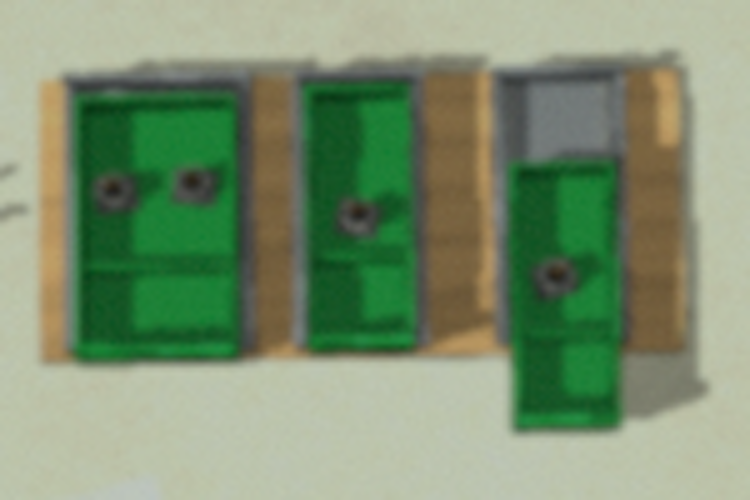

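The crop confirms it: narrow_a's front face is at about x=0.528, y=-0.133, and the shut fronts are at about x=0.589. The rack is turned by roughly -1°. I'll shut the fingers and go in front of narrow_a for a close look.

>>> carry_out(
  rows=[
    [-0.02, 0.02, 0.0, 0, 0, 0.015],
    [-0.06, 0.062, 0.0, 0, 0, 0.045],
    [-0.1, 0.103, 0.005, 0, 0, 0.075],
    [-0.14, 0.144, 0.01, 0, 0, 0.105],
    [-0.18, 0.185, 0.012, 0, 0, 0.135],
    [-0.22, 0.226, 0.014, 0, 0, 0.165],
    [-0.26, 0.268, 0.016, 0, 0, 0.195],
    [-0.3, 0.309, 0.02, 0, 0, 0.225],
  ],
  grip=-1,
)

```text
clock: 1.1
tool_pos: [0.3899, -0.2672, 0.2066]
orientation: [-180.0, 0.0, -176.9]
force: [1.7, -0.4, -0.6]
opening: 0.0132
gripper_force: 0.0
```

```bash
python3 -c "
from plant import telemetry as t
o=t.get_obs();print(o['clock'],o['tool_pos'],o['orientation'],o['opening'])"
```

```text
1.1 [ 0.38989298 -0.2671519   0.20660037] [-1.79995419e+02  2.73684947e-02 -1.76915749e+02] 0.013185585065777434
```

>>> carry_out(
  rows=[
    [-0.025, 0.04, 0.002, 0, 0, 0.025],
    [-0.05, 0.08, 0.004, 0, 0, 0.05],
    [-0.07, 0.115, 0.006, 0, 0, 0.065],
    [-0.077, 0.128, 0.007, 0, 0, 0.072],
    [-0.077, 0.128, 0.007, 0, 0, 0.072],
    [-0.077, 0.128, 0.007, 0, 0, 0.072],
  ],
)

```text
clock: 1.85
tool_pos: [0.4588, -0.1375, 0.1995]
orientation: [-180.0, -0.0, 179.0]
force: [-0.5, -0.5, -0.1]
opening: -0.0002
gripper_force: 0.0
```

```bash
cat >> h.py <<'E'
from plant import telemetry
from scipy.spatial.transform import Rotation as R
def wrist(name):
    o=telemetry.get_obs();im=viewer.snapshot("wrist");c=viewer.camera_info("wrist")
    W=np.eye(4);W[:3,:3]=R.from_euler("xyz",o["orientation"],degrees=True).as_matrix();W[:3,3]=o["tool_pos"]
    T=W@c["tool_from_camera"];K=np.array(c["intrinsics"])
    np.savez(f"pics/{name}.npz",im=im,K=K,T=T)
    cv2.imwrite(f"pics/{name}.png",cv2.cvtColor(im,cv2.COLOR_RGB2BGR))
    print(o["clock"],np.round(o["tool_pos"],4),np.round(o["orientation"],2),o["opening"],np.round(o["force"],1))
    return im,K,T
E
python3 -c "
from h import *
im,K,T=wrist('w1')
m=green(im)
for k in cv2.findContours(m,cv2.RETR_EXTERNAL,cv2.CHAIN_APPROX_NONE)[0]:
    if cv2.contourArea(k)<800: continue
    r=cv2.minAreaRect(k)
    for p in cv2.boxPoints(r): print(np.round(p,1),np.round(ray(K,T,p,.067),4))
"
```

```text
1.85 [ 0.4588 -0.1375  0.1995] [-1.80e+02 -3.00e-02  1.79e+02] -0.0001886773525832478 [-0.5 -0.5 -0.1]
[437. 284.] [0.5732 0.0666 0.067 ]
[480. 284.] [0.574  0.1147 0.067 ]
[480. 320.] [0.6216 0.1237 0.067 ]
[437. 320.] [0.6207 0.0738 0.067 ]
[380. 284.] [0.5721 0.0029 0.067 ]
[417. 284.] [0.5728 0.0443 0.067 ]
[417. 319.] [0.619  0.0504 0.067 ]
[380. 319.] [0.6182 0.0075 0.067 ]
```

View pics/w1.png

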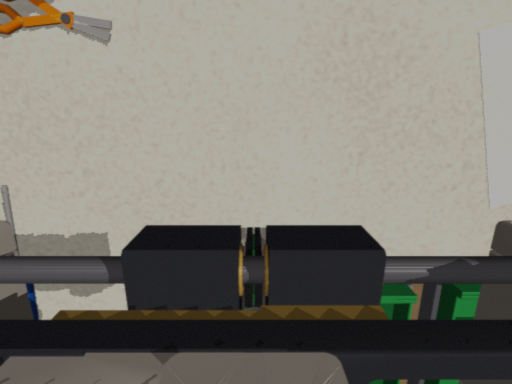

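The wrist picture shows the shut fingers at about (255,270) hiding narrow_a. The narrow_b and wide lips are visible at the right, around row 284. The top-camera estimate is good enough for the push, so I'll go down in front of the face and push while watching the force.

>>> carry_out(
  rows=[
    [-0.01, 0.001, 0.03, 0, 0, 0],
    [-0.02, 0.002, 0.07, 0, 0, 0],
    [-0.03, 0.003, 0.11, 0, 0, 0],
    [-0.037, 0.004, 0.14, 0, 0, 0],
    [-0.04, 0.004, 0.152, 0, 0, 0],
    [-0.04, 0.004, 0.155, 0, 0, 0],
    [-0.04, 0.004, 0.155, 0, 0, 0],
  ],
)

```text
clock: 2.78
tool_pos: [0.4996, -0.1338, 0.0454]
orientation: [180.0, 0.1, 179.0]
force: [0.0, -0.4, 1.0]
opening: 0.0002
gripper_force: 0.0
```

>>> carry_out(
  rows=[
    [-0.004, 0, 0, 0, 0, 0],
    [-0.009, 0, 0, 0, 0, 0],
    [-0.014, 0, 0, 0, 0, 0],
    [-0.019, 0, 0, 0, 0, 0],
    [-0.024, 0, 0, 0, 0, 0],
    [-0.03, 0, 0, 0, 0, 0],
    [-0.036, 0, 0, 0, 0, 0],
    [-0.042, 0, 0, 0, 0, 0],
  ],
)

```text
clock: 3.78
tool_pos: [0.5415, -0.1342, 0.0444]
orientation: [180.0, -0.0, 179.0]
force: [-3.3, 1.4, 0.8]
opening: 0.0003
gripper_force: 1.1
```

>>> carry_out(
  rows=[
    [-0.006, 0, 0, 0, 0, 0],
    [-0.012, 0, 0, 0, 0, 0],
    [-0.018, 0, 0, 0, 0, 0],
    [-0.023, 0, 0, 0, 0, 0],
    [-0.026, 0, 0, 0, 0, 0],
    [-0.028, 0, 0, 0, 0, 0],
    [-0.028, 0, 0, 0, 0, 0],
  ],
)

```text
clock: 4.65
tool_pos: [0.5696, -0.1349, 0.0446]
orientation: [-180.0, 0.0, 179.0]
force: [-1.7, -0.3, -0.7]
opening: 0.0003
gripper_force: 0.5
```

Contact is made at about -2 to -3 N. I'll continue in small steps until the stop shows in the force.

>>> carry_out(
  rows=[
    [-0.0015, 0, 0, 0, 0, 0],
    [-0.003, 0, 0, 0, 0, 0],
    [-0.0045, 0, 0, 0, 0, 0],
    [-0.006, 0, 0, 0, 0, 0],
    [-0.006, 0, 0, 0, 0, 0],
  ],
)

```text
clock: 5.28
tool_pos: [0.5757, -0.1349, 0.0446]
orientation: [-180.0, 0.0, 179.0]
force: [-0.9, -1.0, -0.9]
opening: 0.0004
gripper_force: 0.6
```

```bash
cat > chk.py <<'E'
from h import *
import sys
im=viewer.snapshot("top");np.save("pics/top_%s.npy"%sys.argv[1],im)
c=viewer.camera_info("top");K,T=c["intrinsics"],c["extrinsics"]
m=green(im);m[:105]=0;m[225:]=0;m[:,:180]=0;m[:,320:]=0
for k in cv2.findContours(m,cv2.RETR_EXTERNAL,cv2.CHAIN_APPROX_NONE)[0]:
    if cv2.contourArea(k)<80: continue
    x,y,w,h=cv2.boundingRect(k);print(x,y,w,h,np.round(ray(K,T,(x+w/2-.5,y-.5),.06),3),np.round(ray(K,T,(x+w/2-.5,y+h-.5),.06),3))
o=im[90:240,165:335]
cv2.imwrite("pics/top_%s.png"%sys.argv[1],cv2.cvtColor(cv2.resize(o,None,fx=4,fy=4,interpolation=cv2.INTER_CUBIC),cv2.COLOR_RGB2BGR))
print(telemetry.get_obs()["force"])
E
python3 chk.py a
```

```text
190 123 33 54 [0.779 0.149 0.06 ] [0.585 0.152 0.06 ]
276 121 22 26 [ 0.778 -0.139  0.06 ] [ 0.684 -0.135  0.06 ]
236 121 22 30 [0.782 0.004 0.06 ] [0.673 0.007 0.06 ]
[-0.6386061  -0.05317819  0.13583329]
```

>>> carry_out(
  rows=[
    [-0.001, 0, 0, 0, 0, 0],
    [-0.002, 0, 0, 0, 0, 0],
    [-0.003, 0, 0, 0, 0, 0],
    [-0.003, 0, 0, 0, 0, 0],
  ],
)

```text
clock: 5.82
tool_pos: [0.5758, -0.135, 0.0444]
orientation: [-180.0, -0.3, 179.0]
force: [-10.4, 1.3, 7.1]
opening: 0.0009
gripper_force: 4.9
```

>>> carry_out(
  rows=[
    [-0.001, 0, 0, 0, 0, 0],
    [-0.002, 0, 0, 0, 0, 0],
    [-0.002, 0, 0, 0, 0, 0],
  ],
)

```text
clock: 6.2
tool_pos: [0.5758, -0.1351, 0.0443]
orientation: [-180.0, -0.4, 179.0]
force: [-15.8, 3.3, 12.3]
opening: 0.0008
gripper_force: 7.7
```

The stop is reached: the TCP holds at x=0.5758 while the force rises to 16 N, so narrow_a is home. I'll back off, lift, and go above the wide tray's pocket.

>>> carry_out(
  rows=[
    [0.005, 0, 0, 0, 0, 0],
    [0.015, 0, 0, 0, 0, 0],
    [0.03, 0, 0, 0, 0, 0],
    [0.035, 0, -0.02, 0, 0, 0],
    [0.035, 0, -0.06, 0, 0, 0],
    [0.035, 0, -0.11, 0, 0, 0],
    [0.035, 0, -0.145, 0, 0, 0],
    [0.035, 0, -0.155, 0, 0, 0],
  ],
)

```text
clock: 7.2
tool_pos: [0.546, -0.1343, 0.2023]
orientation: [180.0, 0.3, 179.0]
force: [-0.9, -0.4, -1.3]
opening: 0.0004
gripper_force: 0.0
```

>>> carry_out(
  rows=[
    [-0.005, 0.025, 0, 0, 0, 0],
    [-0.02, 0.07, 0, 0, 0, 0],
    [-0.032, 0.12, 0, 0, 0, 0],
    [-0.045, 0.17, 0, 0, 0, 0],
    [-0.058, 0.22, 0, 0, 0, 0],
    [-0.067, 0.265, 0, 0, 0, 0],
    [-0.071, 0.287, 0, 0, 0, 0],
    [-0.071, 0.287, 0, 0, 0, 0],
  ],
)

```text
clock: 8.2
tool_pos: [0.6208, 0.1524, 0.1985]
orientation: [-180.0, -0.1, 179.1]
force: [0.6, 0.4, 0.2]
opening: 0.0004
gripper_force: 0.0
```

```bash
python3 chk.py b
python3 - <<'E'
from h import *
im,K,T=wrist('w2')
m=green(im)
for k in cv2.findContours(m,cv2.RETR_EXTERNAL,cv2.CHAIN_APPROX_NONE)[0]:
    if cv2.contourArea(k)<800: continue
    for p in cv2.boxPoints(cv2.minAreaRect(k)): print(np.round(p,1),np.round(ray(K,T,p,.067),4))
E
```

```text
190 166 33 11 [0.624 0.151 0.06 ] [0.585 0.152 0.06 ]
202 123 21 24 [0.778 0.127 0.06 ] [0.691 0.129 0.06 ]
276 121 23 53 [ 0.778 -0.14   0.06 ] [ 0.587 -0.134  0.06 ]
236 121 22 54 [0.782 0.004 0.06 ] [0.588 0.009 0.06 ]
[ 0.317894   -0.07459762  0.67940477]
8.25 [0.6206 0.1514 0.1987] [-1.7997e+02 -7.0000e-02  1.7906e+02] 0.00039804740708836714 [ 0.3 -0.1  0.7]
[ -8.9 155.4] [ 0.5835 -0.1057  0.067 ]
[ 31.  149.8] [ 0.5788 -0.0652  0.067 ]
[ 45.5 254.9] [ 0.6918 -0.0742  0.067 ]
[  5.6 260.4] [ 0.6977 -0.119   0.067 ]
[ 71.4 155.2] [ 0.5846 -0.0266  0.067 ]
[159.6 149.8] [0.5807 0.0607 0.067 ]
[165.9 252.2] [0.6906 0.0564 0.067 ]
[ 77.7 257.6] [ 0.6956 -0.0399  0.067 ]
[196.8 149.1] [0.5806 0.0972 0.067 ]
[312.9 147.1] [0.5804 0.2107 0.067 ]
[314.7 254. ] [0.6952 0.2171 0.067 ]
[198.6 256. ] [0.6956 0.0915 0.067 ]
```

View pics/w2.png

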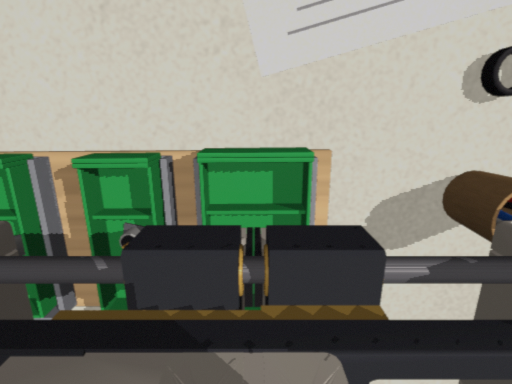

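View pics/top_b.png

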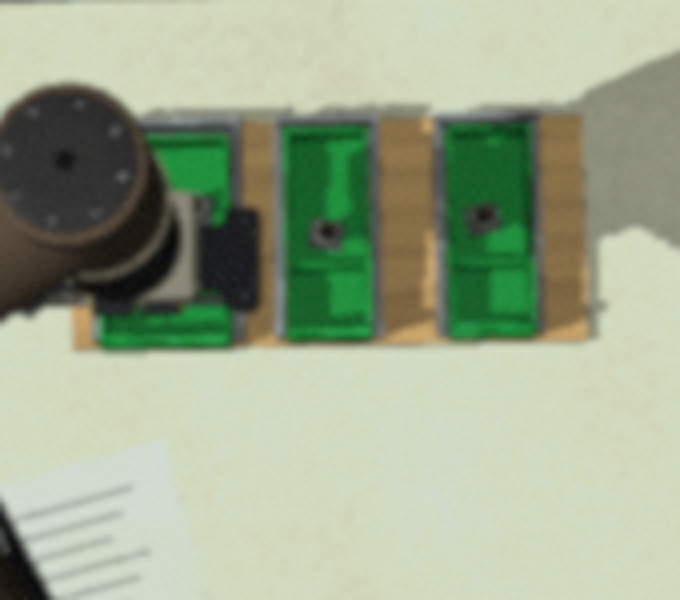

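The top view shows narrow_a fully home, level with narrow_b. In the wrist view the wide lip is at columns 198–313, rows 148–160: outer face x≈0.581, centre y≈0.154. Its pocket runs down to the cross wall at row ≈208, so the TCP at x=0.621 is centred over it. I'll go down and draw.

>>> carry_out(
  rows=[
    [0, 0.001, 0.02, 0, 0, 0],
    [0, 0.002, 0.06, 0, 0, 0],
    [0, 0.002, 0.1, 0, 0, 0],
    [0, 0.002, 0.13, 0, 0, 0],
    [0, 0.002, 0.15, 0, 0, 0],
    [0, 0.002, 0.16, 0, 0, 0],
    [0, 0.002, 0.161, 0, 0, 0],
    [0, 0.002, 0.161, 0, 0, 0],
  ],
)

```text
clock: 9.3
tool_pos: [0.6218, 0.1533, 0.0396]
orientation: [180.0, 0.1, 179.0]
force: [-0.0, 0.1, 0.1]
opening: 0.0004
gripper_force: 0.0
```

>>> carry_out(
  rows=[
    [0.004, 0, 0, 0, 0, 0],
    [0.008, 0, 0, 0, 0, 0],
    [0.012, 0, 0, 0, 0, 0],
    [0.016, 0, 0, 0, 0, 0],
    [0.02, 0, 0, 0, 0, 0],
    [0.025, 0, 0, 0, 0, 0],
    [0.03, 0, 0, 0, 0, 0],
    [0.035, 0, 0, 0, 0, 0],
  ],
)

```text
clock: 10.3
tool_pos: [0.5861, 0.154, 0.0387]
orientation: [180.0, 0.0, 179.0]
force: [3.4, -2.1, 1.9]
opening: 0.0002
gripper_force: 1.1
```

>>> carry_out(
  rows=[
    [0.005, 0, 0, 0, 0, 0],
    [0.01, 0, 0, 0, 0, 0],
    [0.015, 0, 0, 0, 0, 0],
    [0.02, 0, 0, 0, 0, 0],
    [0.025, 0, 0, 0, 0, 0],
    [0.03, 0, 0, 0, 0, 0],
    [0.035, 0, 0, 0, 0, 0],
    [0.04, 0, 0, 0, 0, 0],
  ],
)

```text
clock: 11.3
tool_pos: [0.5459, 0.1546, 0.0385]
orientation: [-180.0, -0.0, 179.0]
force: [2.3, -1.9, 1.3]
opening: 0.0007
gripper_force: 1.1
```

The tray is following, with about 2–3 N of force. I'll slow down towards the stop.

>>> carry_out(
  rows=[
    [0.004, 0, 0, 0, 0, 0],
    [0.008, 0, 0, 0, 0, 0],
    [0.012, 0, 0, 0, 0, 0],
    [0.015, 0, 0, 0, 0, 0],
    [0.018, 0, 0, 0, 0, 0],
    [0.02, 0, 0, 0, 0, 0],
    [0.022, 0, 0, 0, 0, 0],
    [0.022, 0, 0, 0, 0, 0],
  ],
)

```text
clock: 12.3
tool_pos: [0.524, 0.1551, 0.0385]
orientation: [180.0, -0.0, 179.0]
force: [0.9, -0.3, 0.3]
opening: 0.0001
gripper_force: 0.1
```

>>> carry_out(
  rows=[
    [0.001, 0, 0, 0, 0, 0],
    [0.002, 0, 0, 0, 0, 0],
    [0.003, 0, 0, 0, 0, 0],
    [0.003, 0, 0, 0, 0, 0],
  ],
)

```text
clock: 12.8
tool_pos: [0.5212, 0.1552, 0.0385]
orientation: [180.0, -0.0, 179.0]
force: [1.2, 0.5, -1.2]
opening: 0.0005
gripper_force: 0.7
```

>>> carry_out(
  rows=[
    [0.001, 0, 0, 0, 0, 0],
    [0.002, 0, 0, 0, 0, 0],
    [0.003, 0, 0, 0, 0, 0],
    [0.004, 0, 0, 0, 0, 0],
    [0.004, 0, 0, 0, 0, 0],
  ],
)

```text
clock: 13.42
tool_pos: [0.5208, 0.1557, 0.0391]
orientation: [179.9, 0.3, 179.1]
force: [17.4, -6.1, -9.5]
opening: 0.0004
gripper_force: 8.5
```

>>> carry_out(
  rows=[
    [0.001, 0, 0, 0, 0, 0],
    [0.002, 0, 0, 0, 0, 0],
    [0.003, 0, 0, 0, 0, 0],
    [0.003, 0, 0, 0, 0, 0],
  ],
)

```text
clock: 13.92
tool_pos: [0.5207, 0.1559, 0.0393]
orientation: [179.9, 0.6, 179.1]
force: [31.9, -12.8, -20.9]
opening: 0.0006
gripper_force: 15.9
```

It's at the stop: x holds at 0.5207 while the force rises to 32 N. I'll release into the pocket, lift clear and check.

>>> carry_out(
  rows=[
    [-0.003, 0, 0, 0, 0, 0],
    [-0.008, 0, 0, 0, 0, 0],
    [-0.014, 0, 0, 0, 0, 0],
    [-0.018, 0, 0, 0, 0, 0],
    [-0.018, 0, -0.02, 0, 0, 0],
    [-0.018, 0, -0.06, 0, 0, 0],
    [-0.018, 0, -0.11, 0, 0, 0],
    [-0.018, 0, -0.16, 0, 0, 0],
  ],
)

```text
clock: 14.92
tool_pos: [0.5319, 0.1548, 0.2]
orientation: [-180.0, -0.0, 179.0]
force: [1.2, -0.1, 0.1]
opening: 0.0004
gripper_force: 0.0
```

>>> carry_out(
  rows=[
    [0.03, 0, 0, 0, 0, 0],
    [0.07, 0, 0, 0, 0, 0],
    [0.09, 0, 0, 0, 0, 0],
    [0.1, 0, 0, 0, 0, 0],
    [0.1, 0, 0, 0, 0, 0],
    [0.1, 0, 0, 0, 0, 0],
  ],
)

```text
clock: 15.68
tool_pos: [0.433, 0.1569, 0.1985]
orientation: [-180.0, 0.0, 179.0]
force: [-0.3, 0.3, -0.2]
opening: 0.0003
gripper_force: 0.0
```

```bash
python3 chk.py c
```

```text
190 147 33 54 [0.692 0.15  0.06 ] [0.5   0.154 0.06 ]
276 121 23 54 [ 0.778 -0.14   0.06 ] [ 0.584 -0.134  0.06 ]
236 121 22 55 [0.782 0.004 0.06 ] [0.584 0.009 0.06 ]
[-0.60055141 -0.17205929 -0.77603299]
```

View pics/top_c.png

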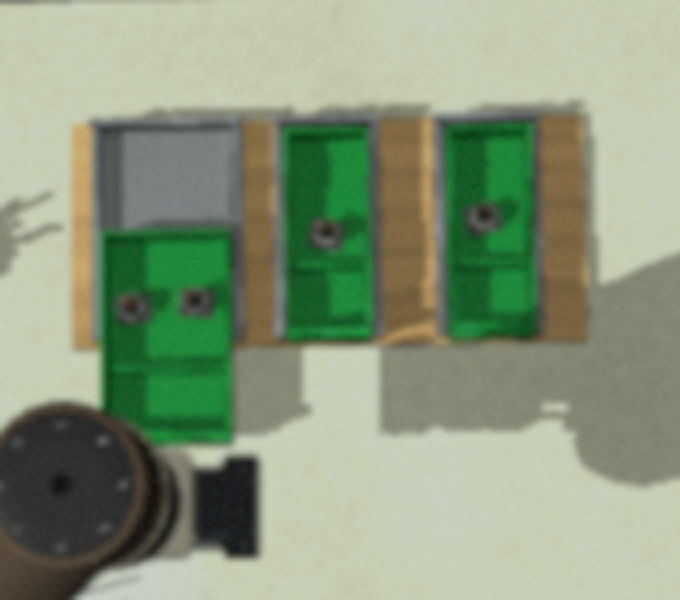

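The wide tray is out by about 86 mm from its start. Both narrow trays are shut, the connectors are in their bays and the arm is clear.

```bash
python3 -c "
from plant import workorder
print(workorder.close_job())"
```

```text
the job is handed in; nothing more can be done
None
```

I pushed the narrow tray that was standing out fully home, then drew the wide tray out to its stop; the other narrow tray stayed shut, the connectors stayed in their bays, and I handed the job in at about 16 s of the 43 s allowed.

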